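# Load the bottle carrier for the freezer round

### The job

Load the grey bottle carrier for the freezer round: stand the tall white bottle in the wide well, the small red-capped bottle in the medium well and the slim black-capped vial in the narrow well, each upright, on the bottom of its well and set down, not dropped. Leave the amber bottle, the squat jar and the tiny sample pot standing where they are, as they do not belong on this round.

Things in the scene. Friction and masses are not known exactly. Their poses are not given: they have to be found in the camera images.
- carrier: Grey bottle carrier: low fixed tray, 300 mm long (its x), 108 mm wide (its y), floor 4 mm thick, walls 30 mm high; a wire grip at each end reaches 24 mm farther out. Holds the three insert blocks in a row along x at 95 mm spacing. Its place and yaw change. Origin: centre of its underside, on the table; z up.
- tall_bottle: Tall round white plastic bottle with a blue screw cap: body 58 mm in diameter, cap 38 mm, 114 mm high in all, about 0.22 kg; feels like a 58 mm cylinder up to 110 mm, so open over 60 mm; grip about 72 mm above its underside. Goes in the carrier's wide well. Loose, stands upright; origin at the centre of its underside, z up along its axis, round, so yaw is of no account.
- small_bottle: Small round bottle with a red screw cap: body 34 mm in diameter, cap 26 mm, 62 mm high in all, about 0.05 kg; feels like a 34 mm cylinder up to 58 mm, so open over 36 mm; grip about 47 mm above its underside. Goes in the medium well. Loose, stands upright; origin at the centre of its underside, z up along its axis, round, so yaw is of no account.
- slim_vial: Slim straight clear vial with a black screw cap as wide as the vial: 22 mm in diameter, 66 mm high, about 0.02 kg; can be gripped at about 50 mm above its underside. Goes in the narrow well. Loose, stands upright; origin at the centre of its underside, z up along its axis, round, so yaw is of no account.
- insert_wide: Fixed white block, 92 x 96 x 28 mm, one of three in the carrier (order changes); top 32 mm above the table. Central round well, 70 mm diameter (the widest), 22 mm deep, floor 6 mm above the block's underside, 10 mm above the table. For the tall bottle. Origin: centre of its underside, on the well axis, 4 mm above the table; z up, x along the carrier's row, y across it.
- insert_medium: Fixed white block, 92 x 96 x 28 mm, one of three in the carrier (order changes); top 32 mm above the table. Central round well, 46 mm diameter (the middle-sized one), 22 mm deep, floor 6 mm above the block's underside, 10 mm above the table. For the small bottle. Origin: centre of its underside, on the well axis, 4 mm above the table; z up, x along the carrier's row, y across it.
- insert_narrow: Fixed white block, 92 x 96 x 28 mm, one of three in the carrier (order changes); top 32 mm above the table. Central round well, 32 mm diameter (the narrowest), 22 mm deep, floor 6 mm above the block's underside, 10 mm above the table. For the slim vial. Origin: centre of its underside, on the well axis, 4 mm above the table; z up, x along the carrier's row, y across it.
- amber_bottle: Brown round bottle with a black screw cap, 50 mm in diameter, 89 mm high. Look-alike: stays where it stands. Loose, stands upright; origin at the centre of its underside, z up along its axis, round, so yaw is of no account.
- squat_jar: Squat wide white-capped jar, 69 mm in diameter, 66 mm high. Look-alike: stays where it stands. Loose, stands upright; origin at the centre of its underside, z up along its axis, round, so yaw is of no account.
- sample_pot: Tiny sample pot with a wide white ribbed cap, 26 mm in diameter, 31 mm high. Look-alike: stays where it stands. Loose, stands upright; origin at the centre of its underside, z up along its axis, round, so yaw is of no account.
Not all that is in view belongs to the job. What is shaped like the small_bottle but green or yellow is not meant.

How it is judged (in metres and radians):
At the end, for the whole second after the job is handed in: Tall bottle in the wide, small bottle in the medium, slim vial in the narrow well: each within 10 mm of the axis, 5 mm of the well floor and 0.12 rad of upright, at rest. Amber bottle, jar and pot upright (0.12 rad), at rest, within 30 mm of where they stood (horizontal distance between tall_bottle and insert_wide below 0.01 m and z of tall_bottle in the frame of insert_wide below 0.011 m and angle between each of tall_bottle, small_bottle, slim_vial, amber_bottle, squat_jar, sample_pot's own z axis and vertical below 0.12 rad and linear speed of each of tall_bottle, small_bottle, slim_vial, amber_bottle, squat_jar, sample_pot below 0.02 m/s and angular speed of each of tall_bottle, small_bottle, slim_vial below 0.3 rad/s and horizontal distance between small_bottle and insert_medium below 0.01 m and z of small_bottle in the frame of insert_medium below 0.011 m and horizontal distance between slim_vial and insert_narrow below 0.01 m and z of slim_vial in the frame of insert_narrow below 0.011 m and distance of each of amber_bottle, squat_jar, sample_pot from where it was at the start of the episode below 0.03 m); the robot touches nothing.
It fails at once if the tall bottle is dropped, thrown or knocked down (moves faster than 0.7 m/s, a fall of about 25 mm, with no finger on it) (linear speed of tall_bottle above 0.7 m/s and contact force between the fingers and tall_bottle below 0.02 N).
It fails at once if the small bottle is dropped, thrown or knocked down (moves faster than 0.7 m/s, a fall of about 25 mm, with no finger on it) (linear speed of small_bottle above 0.7 m/s and contact force between the fingers and small_bottle below 0.02 N).
It fails at once if the slim vial is dropped, thrown or knocked down (moves faster than 0.7 m/s, a fall of about 25 mm, with no finger on it) (linear speed of slim_vial above 0.7 m/s and contact force between the fingers and slim_vial below 0.02 N).
It also fails if it takes over 102 s, if anything falls off the work surface, if the arm or the gripper's body presses on something with over 40 N, if the wrist force passes 120 N, or if a joint passes its speed limit or range.

### The arm

A 7-joint arm with a two-finger parallel gripper is mounted at the origin on a cart in front of the work surface, level with it; the furniture and walls round the work are solid. World frame = base frame: x ahead of the robot, y to its left, z up, the work surface at z = 0. Lengths are in m, angles in degrees, forces in N, time in s.
With the tool pointing down it reaches from about 0.425 to 0.875 m from the base axis. Payload 4.7 kg.
Tool frame: the origin (TCP) lies between the finger pads; the fingertips stand manip.tip_reach ahead of it and the grasp point (between the pads) lies 5 mm behind it (manip.tip_reach is the distance from the TCP to the fingertips, in m); z points along the fingers, y is the line along which they close (so a half turn about z gives the same grasp; the last joint's range is limited). The gripper opens to 87 mm and grips with 3 to 60 N. Pads are 19 mm wide; open, the fingers measure 117 mm over their backs; the gripper's body (75 mm by 190 mm) begins 51 mm behind the grasp point.
Start: joints at [-69.093, 18.392, -4.016, 83.108, 1.295, 78.541, -3.26], TCP at [0.223, 0.61, 0.237] pointing down, gripper open.
Joint ranges: [-163.93, 163.93], [-17.29, 119.83], [-79.2, 71.16], [3.27, 140.29], [-89.18, 269.18], [5.43, 117.66], [-154.24, 154.24]. Speed limits (degrees/s): [147.25, 147.25, 180, 180, 180, 180, 180].

### API

Orientations are given as [roll, pitch, yaw] about the fixed x, y, z axes, in that order (R = Rz(yaw) Ry(pitch) Rx(roll)).
In Python, from workcell import manip gives the robot as it stands. The module is installed in compiled form; this text tells all that it offers.
- The arm moves only by the shell command python3 -m crank 'ROWS' [FORCE]. ROWS is JSON, a list of rows, each an object of numbers: "x", "y", "z": the shift along the tool's x, y, z in mm; "ax", "ay", "az": the turn, a rotation vector about the tool's x, y, z in degrees; "hand": the closure, from 0 (fully open) to 1 (shut). In form: [{"x": .., "y": .., "z": .., "ax": .., "ay": .., "az": .., "hand": ..}, ...]. A call has 1 to 12 rows; each row is the pose to reach, as a shift and turn from the pose commanded when the call began, along the tool's axes at that moment; what a row does not reach only later rows make up. A row lasts 1/8 s, in which the tool goes at most 62.5 mm and 10.7 degrees, less where a joint would pass 70% of its speed; a pose out of reach is approached as far as the arm can. A call with a gripper value outside its range is refused whole. The fingers move at their own pace and stop on an object; FORCE is the grip in N (left out, the last holds). Time passes only in rows, so rows that repeat a pose let the fingers close. It gives the time, the measured TCP pose, the force, the opening and the grip force at its end, in the units of the state.
- manip.sense(): the state, without advancing time (a new reading comes with each control period).
- manip.capture(name): name is "scene" or "top" or "wrist"; returns a dict with "color" (420x560x3 uint8, red, green, blue), "range_z" (420x560 float32, m along the optical axis (not along the pixel's ray), 0 where there is no reading), "camera_matrix" (3x3 intrinsics, pixels), "eye" and "attitude" of the camera in the world. Camera axes: x right, y down, z forward; pixel columns grow to the right and rows downward; lengths in m; the calibration is good to about 2 mm. A picture is of the moment at which its call begins.
- manip.sign_off(): hands the job in; it is judged then, once.
The state is a dict: "clock": time; "qpos": joint angles; "joint_vel": joint speeds; "joint_efforts": joint torques, N m; "position": TCP position; "ee_rot": TCP orientation; "contact_force": force on the tool from outside, world axes, zero at the start; "ft_torque": the same for the moment, N m; "finger_gap": finger opening in m; "gripper_force": force on a finger pad.
Only numpy, scipy, OpenCV 4.12 (cv2) and the standard library are available. Lean on these libraries where they do the work, as an engineer would, in place of code of your own. Each camera call takes 0.05 s, during which the arm holds its last target. There are 200 camera calls.

## Working session

There is one attempt and no reset: what is moved stays moved. The work goes in short steps, Python scripts to look and compute and a shell command to move; the robot and the scene stay as the last step left them, time stands still between calls to the robot, and variables do not carry over. Pictures are saved under pics/ and viewed, at most 14 in all, crops included, and the job is handed in when it is done.

```bash
mkdir -p pics; cat > h.py <<'E'
import numpy as np, cv2
from workcell import manip
from scipy.spatial.transform import Rotation as R
def rot(a):
    a=np.array(a,float)
    if a.shape==(3,3): return a
    if a.size==4: return R.from_quat(a).as_matrix()
    return R.from_euler('xyz',a,degrees=True).as_matrix()
def cloud(c):
    K=np.array(c["camera_matrix"]);z=c["range_z"];v,u=np.mgrid[:z.shape[0],:z.shape[1]]
    P=np.stack([(u-K[0,2])/K[0,0]*z,(v-K[1,2])/K[1,1]*z,z],-1)
    W=P@rot(c["attitude"]).T+np.array(c["eye"]); W[z==0]=np.nan
    return W
def snap(n,f):
    c=manip.capture(n); cv2.imwrite(f,cv2.cvtColor(c["color"],cv2.COLOR_RGB2BGR)); return c
E
python3 - <<'E'
from h import *
import pickle
for n in("top","scene"):
    c=snap(n,f"pics/{n}0.png"); print(n,c["eye"],c["attitude"],c["camera_matrix"]); pickle.dump(c,open(n+".pkl","wb"))
print(manip.sense(),manip.tip_reach)
E
```

```text
top [ 0.37934534 -0.00941152  0.89401085] [-170.89802966   -0.74434038  -88.35903868] [[419.40293423   0.         277.60868286]
 [  0.         419.40293423 210.15929607]
 [  0.           0.           1.        ]]
scene [ 0.18279968 -0.67221306  0.58077728] [-126.06064668    1.25711839  -27.3380892 ] [[437.5370156    0.         285.0688498 ]
 [  0.         437.5370156  211.26602656]
 [  0.           0.           1.        ]]
{'clock': 0.1, 'qpos': array([-69.09224638,  18.43382528,  -4.01605273,  83.1693659 ,
         1.29383118,  78.54112127,  -3.25994612]), 'joint_vel': array([-0.03918618, -0.05107208, -0.04097932, -0.16829209,  0.0512541 ,
       -0.01017192, -0.06034047]), 'joint_efforts': array([-3.14848683e-05, -4.92572236e+01, -4.06019753e-01, -3.13401067e+01,
       -6.44389959e-02,  3.94496543e-02,  8.68954112e-05]), 'position': array([0.22324462, 0.60994394, 0.23556938]), 'ee_rot': array([-1.79900859e+02,  4.25839607e-03,  1.59902192e+02]), 'contact_force': array([-0.23265182, -1.08855654,  0.82682021]), 'ft_torque': array([ 0.05465175,  0.00565811, -0.00241645]), 'gripper_force': 0.0, 'finger_gap': 0.08712780749489948} 0.014
```

View pics/top0.png

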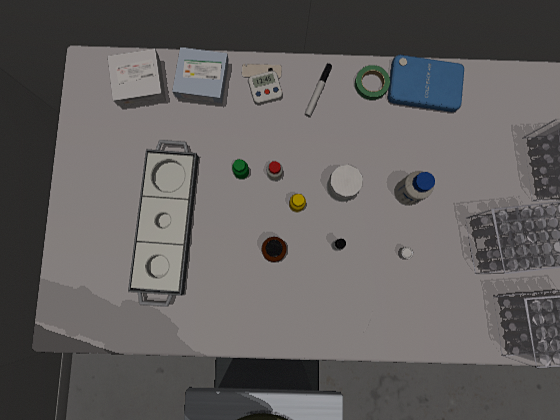

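View pics/scene0.png

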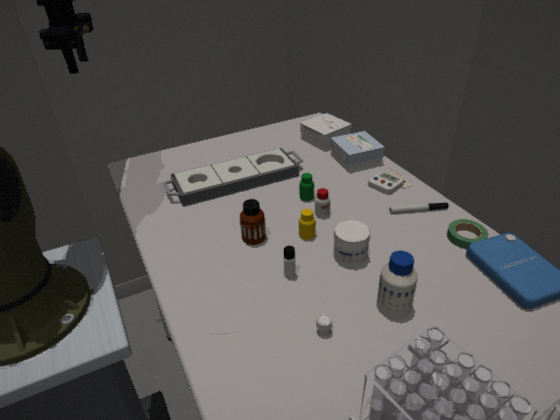

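The top view shows the wide well at (169,176), narrow at (163,220) and medium at (158,266). The tall cap is at (424,182), the red cap at (275,169) and the vial at (340,243). The scene view confirms which is which; green at (240,168) and yellow at (298,201) are decoys next to the red one.

```bash
python3 - <<'E'
from h import *
import pickle
c=pickle.load(open("top.pkl","rb")); W=cloud(c); K=np.array(c["camera_matrix"]);A=rot(c["attitude"]);e=np.array(c["eye"])
def ray(u,v,z):
    d=A@np.array([(u-K[0,2])/K[0,0],(v-K[1,2])/K[1,1],1]); return (e+d*(z-e[2])/d[2])[:2].round(4)
print("table z",np.nanmedian(W[290:320,300:400,2]))
g=cv2.cvtColor(c["color"],cv2.COLOR_RGB2GRAY)
for n,u,v,h,r in [("tall",424,182,.114,.019),("red",275,169,.062,.013),("vial",340,243,.066,.011),("amber",274,248,.089,.016),("jar",346,182,.066,.034),("pot",406,252,.031,.013),("green",240,168,.062,.013),("yel",298,201,.062,.013)]:
    s=W[v-30:v+30,u-30:u+30].reshape(-1,3); m=abs(s[:,2]-h)<.006
    p=ray(u,v,h); q=s[m]; q=q[np.linalg.norm(q[:,:2]-p,axis=1)<r*2]
    ctr,rad=cv2.minEnclosingCircle(q[:,:2].astype(np.float32)) if len(q) else (None,0)
    print(n,p,len(q),np.array(ctr).round(4),round(rad,4),q[:,2].mean().round(4),q[:,:2].mean(0).round(4))
# wells: well-floor/rim
s=W[140:310,120:210].reshape(-1,3); top=s[abs(s[:,2]-.032)<.006]
print("block rect",cv2.minAreaRect(top[:,:2].astype(np.float32)))
from scipy.optimize import least_squares
for n,u,v,d in [("wide",169,176,.07),("narrow",163,220,.032),("med",158,266,.046)]:
    p=ray(u,v,.032); r=d/2
    # render top-plane mask: pixels with depth below top (hole), in rays projected to z=.032
    vv,uu=np.mgrid[v-30:v+30,u-30:u+30]; z=W[v-30:v+30,u-30:u+30,2]
    q=np.array([ray(a,b,.032) for a,b in zip(uu[z<.027],vv[z<.027])])
    q=q[np.linalg.norm(q-p,axis=1)<r*1.2]
    ctr,rad=cv2.minEnclosingCircle(q.astype(np.float32)); print(n,p,np.array(ctr).round(4),round(rad,4),len(q),q.mean(0).round(4))
b=cv2.resize(c["color"][130:310,120:310],None,fx=4,fy=4,interpolation=cv2.INTER_CUBIC)[:600,:,::-1]; cv2.imwrite("pics/crop.png",cv2.resize(c["color"][135:305,115:215],None,fx=3.5,fy=3.5,interpolation=cv2.INTER_CUBIC)[:,:,::-1])
E
```

```text
table z -0.0010605468260754813
tall [ 0.5677 -0.2943] 294 [ 0.5703 -0.2969] 0.019 0.1127 [ 0.5699 -0.2962]
red [ 0.5978 -0.0086] 113 [ 0.6032 -0.0068] 0.0124 0.0607 [ 0.6028 -0.0069]
vial [ 0.4503 -0.1417] 84 [ 0.4498 -0.1431] 0.0101 0.0648 [ 0.4498 -0.1428]
amber [ 0.435  -0.0114] 226 [ 0.4353 -0.011 ] 0.0163 0.0879 [ 0.4352 -0.0106]
jar [ 0.5743 -0.1532] 828 [ 0.5782 -0.1538] 0.0337 0.0649 [ 0.5777 -0.1534]
pot [ 0.4388 -0.2835] 120 [ 0.437  -0.2849] 0.0127 0.0296 [ 0.4374 -0.2847]
green [0.5976 0.0628] 116 [0.6053 0.0658] 0.013 0.0607 [0.6043 0.0658]
yel [ 0.5329 -0.057 ] 117 [ 0.5357 -0.0567] 0.0124 0.0609 [ 0.5356 -0.0566]
block rect ((0.4895184338092804, 0.22115382552146912), (0.10870399326086044, 0.34654390811920166), 87.39556884765625)
wide [0.5834 0.2136] [0.5839 0.2167] 0.0349 814 [0.5836 0.216 ]
narrow [0.4899 0.2195] [0.4899 0.2215] 0.0167 180 [0.4895 0.2202]
med [0.3955 0.2229] [0.3954 0.2253] 0.0234 394 [0.3949 0.2245]
```

View pics/crop.png

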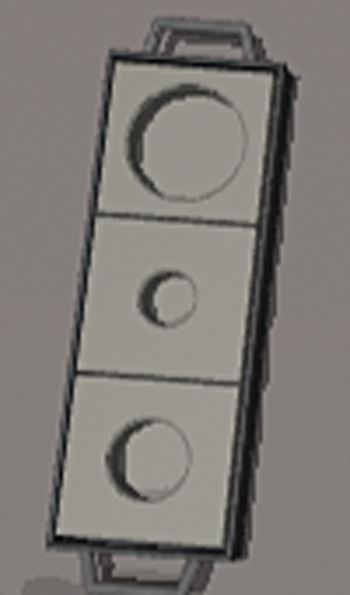

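```bash
python3 -m crank '[{"x":-15,"y":-10,"az":3},{"x":-50,"y":-36,"az":12},{"x":-100,"y":-72,"az":22},{"x":-150,"y":-108,"az":32},{"x":-200,"y":-145,"az":42},{"x":-250,"y":-181,"az":51},{"x":-300,"y":-217,"az":60},{"x":-350,"y":-253,"az":67},{"x":-385,"y":-279,"az":69.9},{"x":-401,"y":-290,"az":69.9},{"x":-401,"y":-290,"az":69.9}]' 20; python3 - <<'E'
from h import *
import pickle
W=cloud(pickle.load(open("top.pkl","rb"))).reshape(-1,3)
m=(W[:,1]<-.36)&(W[:,2]>.02)&(W[:,0]>.3); q=W[m]; print(q[:,1].max(),np.percentile(q[:,2],[50,99,100]), q[q[:,0]>.5][:,1].max())
E
```

```text
-0.3600003021992931 [0.10745617 0.1912787  0.20073406] -0.3600003021992931validation failed for argument at $[0]...
```

```bash
python3 -m crank '[{"x":-15,"y":-10,"z":0,"ax":0,"ay":0,"az":3,"hand":0},{"x":-50,"y":-36,"z":0,"ax":0,"ay":0,"az":12,"hand":0},{"x":-100,"y":-72,"z":0,"ax":0,"ay":0,"az":22,"hand":0},{"x":-150,"y":-108,"z":0,"ax":0,"ay":0,"az":32,"hand":0},{"x":-200,"y":-145,"z":0,"ax":0,"ay":0,"az":42,"hand":0},{"x":-250,"y":-181,"z":0,"ax":0,"ay":0,"az":51,"hand":0},{"x":-300,"y":-217,"z":0,"ax":0,"ay":0,"az":60,"hand":0},{"x":-350,"y":-253,"z":0,"ax":0,"ay":0,"az":67,"hand":0},{"x":-385,"y":-279,"z":0,"ax":0,"ay":0,"az":69.9,"hand":0},{"x":-401,"y":-290,"z":0,"ax":0,"ay":0,"az":69.9,"hand":0},{"x":-401,"y":-290,"z":0,"ax":0,"ay":0,"az":69.9,"hand":0}]' 20; python3 - <<'E'
from h import *
import pickle
W=cloud(pickle.load(open("top.pkl","rb"))).reshape(-1,3)
for a,b in((.45,.5),(.5,.55),(.55,.6),(.6,.65),(.65,.7)):
    q=W[(W[:,1]<-.33)&(W[:,2]>.1)&(W[:,0]>a)&(W[:,0]<b)]; print(a,q[:,1].max() if len(q) else None, q[:,2].max() if len(q) else None)
E
```

```text
clock: 1.48
position: [0.501, 0.1972, 0.2365]
ee_rot: [-180.0, 0.0, 89.6]
contact_force: [-0.3, 0.1, -0.5]
finger_gap: 0.087
gripper_force: 0.0
0.45 -0.42218141743287535 0.12463130722764248
0.5 -0.4210433452391905 0.12545552335699206
0.55 None None
0.6 -0.5684332303265565 0.10157264760992113
0.65 -0.5589331067917931 0.11667437095172117
```

```bash
python3 -m crank '[{"x":-20,"y":-3,"z":0,"ax":0,"ay":0,"az":0,"hand":0},{"x":-60,"y":-9,"z":0,"ax":0,"ay":0,"az":0,"hand":0},{"x":-110,"y":-16,"z":0,"ax":0,"ay":0,"az":0,"hand":0},{"x":-160,"y":-23,"z":0,"ax":0,"ay":0,"az":0,"hand":0},{"x":-210,"y":-30,"z":10,"ax":0,"ay":0,"az":0,"hand":0},{"x":-260,"y":-37,"z":40,"ax":0,"ay":0,"az":0,"hand":0},{"x":-310,"y":-45,"z":70,"ax":0,"ay":0,"az":0,"hand":0},{"x":-335,"y":-49,"z":90,"ax":0,"ay":0,"az":0,"hand":0.4},{"x":-340,"y":-49,"z":100,"ax":0,"ay":0,"az":0,"hand":0.4},{"x":-340,"y":-49,"z":100,"ax":0,"ay":0,"az":0,"hand":0.4},{"x":-340,"y":-49,"z":100,"ax":0,"ay":0,"az":0,"hand":0.4}]'; python3 - <<'E'
from h import *
c=snap("wrist","pics/w1.png"); print(c["eye"],c["attitude"]); s=manip.sense(); print(s["position"],s["ee_rot"],s["finger_gap"])
W=cloud(c).reshape(-1,3); q=W[(abs(W[:,2]-.065)<.008)&(np.hypot(W[:,0]-.45,W[:,1]+.143)<.03)]; print(len(q), cv2.minEnclosingCircle(q[:,:2].astype(np.float32)) if len(q) else 0)
E
```

```text
clock: 2.85
position: [0.4522, -0.1382, 0.1373]
ee_rot: [179.9, -0.0, 90.2]
contact_force: [0.6, 0.1, -0.2]
finger_gap: 0.0566
gripper_force: 0.0
[ 0.45198236 -0.06977352  0.28450565] [ 1.65460737e+02 -4.44519533e-02  1.51713108e-01]
[ 0.4522574  -0.13832267  0.13730121] [ 1.79920942e+02 -2.04146029e-02  9.01539666e+01] 0.054372361406833034
741 ((0.4508175849914551, -0.14335253834724426), 0.010288631543517113)
```

View pics/w1.png

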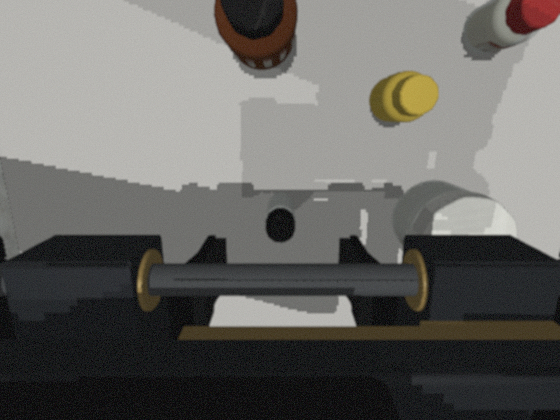

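The vial cap is at (280,224), between the fingers, and its position agrees with the top camera. Next I descend.

```bash
python3 -m crank '[{"x":-3,"y":-1,"z":0,"ax":0,"ay":0,"az":0,"hand":0.4},{"x":-5,"y":-2,"z":10,"ax":0,"ay":0,"az":0,"hand":0.4},{"x":-5,"y":-2,"z":30,"ax":0,"ay":0,"az":0,"hand":0.4},{"x":-5,"y":-2,"z":50,"ax":0,"ay":0,"az":0,"hand":0.4},{"x":-5,"y":-2,"z":70,"ax":0,"ay":0,"az":0,"hand":0.4},{"x":-5,"y":-2,"z":85,"ax":0,"ay":0,"az":0,"hand":0.4},{"x":-5,"y":-2,"z":92,"ax":0,"ay":0,"az":0,"hand":0.4},{"x":-5,"y":-2,"z":92,"ax":0,"ay":0,"az":0,"hand":0.4},{"x":-5,"y":-2,"z":92,"ax":0,"ay":0,"az":0,"hand":0.4}]'
```

```text
clock: 4.03
position: [0.4499, -0.1449, 0.0451]
ee_rot: [179.9, 0.0, 90.0]
contact_force: [0.3, -0.8, -0.2]
finger_gap: 0.0519
gripper_force: 0.0
```

```bash
python3 -m crank '[{"x":1.5,"y":0,"z":0,"ax":0,"ay":0,"az":0,"hand":0.5},{"x":1.5,"y":0,"z":0,"ax":0,"ay":0,"az":0,"hand":0.65},{"x":1.5,"y":0,"z":0,"ax":0,"ay":0,"az":0,"hand":0.75},{"x":1.5,"y":0,"z":0,"ax":0,"ay":0,"az":0,"hand":0.85},{"x":1.5,"y":0,"z":0,"ax":0,"ay":0,"az":0,"hand":1},{"x":1.5,"y":0,"z":0,"ax":0,"ay":0,"az":0,"hand":1},{"x":1.5,"y":0,"z":-5,"ax":0,"ay":0,"az":0,"hand":1},{"x":1.5,"y":0,"z":-15,"ax":0,"ay":0,"az":0,"hand":1},{"x":1.5,"y":0,"z":-40,"ax":0,"ay":0,"az":0,"hand":1},{"x":1.5,"y":0,"z":-70,"ax":0,"ay":0,"az":0,"hand":1},{"x":1.5,"y":0,"z":-100,"ax":0,"ay":0,"az":0,"hand":1},{"x":1.5,"y":0,"z":-115,"ax":0,"ay":0,"az":0,"hand":1}]' 12
```

```text
clock: 5.52
position: [0.4502, -0.1435, 0.1617]
ee_rot: [179.8, -0.0, 90.0]
contact_force: [-0.9, -0.3, -0.8]
finger_gap: 0.0215
gripper_force: 11.9
```

```bash
python3 -m crank '[{"x":10,"y":1,"z":0,"ax":0,"ay":0,"az":0,"hand":1},{"x":35,"y":4,"z":0,"ax":0,"ay":0,"az":0,"hand":1},{"x":70,"y":8,"z":0,"ax":0,"ay":0,"az":0,"hand":1},{"x":110,"y":12,"z":0,"ax":0,"ay":0,"az":0,"hand":1},{"x":150,"y":16,"z":0,"ax":0,"ay":0,"az":0,"hand":1},{"x":190,"y":20,"z":0,"ax":0,"ay":0,"az":0,"hand":1},{"x":230,"y":25,"z":0,"ax":0,"ay":0,"az":0,"hand":1},{"x":270,"y":29,"z":0,"ax":0,"ay":0,"az":0,"hand":1},{"x":310,"y":33,"z":0,"ax":0,"ay":0,"az":0,"hand":1},{"x":340,"y":37,"z":0,"ax":0,"ay":0,"az":0,"hand":1},{"x":358,"y":39,"z":0,"ax":0,"ay":0,"az":0,"hand":1},{"x":364.5,"y":39.3,"z":0,"ax":0,"ay":0,"az":0,"hand":1}]'
```

```text
clock: 7.02
position: [0.4879, 0.2219, 0.1585]
ee_rot: [-179.9, 0.1, 90.1]
contact_force: [-0.3, 0.2, -0.1]
finger_gap: 0.0217
gripper_force: 11.9
```

```bash
python3 -m crank '[{"x":-0.5,"y":1,"z":5,"ax":0,"ay":0,"az":0,"hand":1},{"x":-1,"y":1.5,"z":20,"ax":0,"ay":0,"az":0,"hand":1},{"x":-1,"y":1.5,"z":40,"ax":0,"ay":0,"az":0,"hand":1},{"x":-1,"y":1.5,"z":55,"ax":0,"ay":0,"az":0,"hand":1},{"x":-1,"y":1.5,"z":64,"ax":0,"ay":0,"az":0,"hand":1},{"x":-1,"y":1.5,"z":67,"ax":0,"ay":0,"az":0,"hand":1},{"x":-1,"y":1.5,"z":67,"ax":0,"ay":0,"az":0,"hand":1},{"x":-1,"y":1.5,"z":67,"ax":0,"ay":0,"az":0,"hand":1}]'; python3 - <<'E'
from h import *
c=snap("wrist","pics/w2.png"); s=manip.sense(); print(s["position"],s["ee_rot"])
snap("scene","pics/s2.png")
E
```

```text
clock: 8.02
position: [0.4906, 0.2206, 0.0932]
ee_rot: [179.9, -0.0, 90.0]
contact_force: [-0.2, 0.2, 0.5]
finger_gap: 0.0215
gripper_force: 11.9
[0.49054758 0.22055547 0.09320237] [ 1.79939949e+02 -4.16653839e-02  9.00076574e+01]
```

View pics/w2.png

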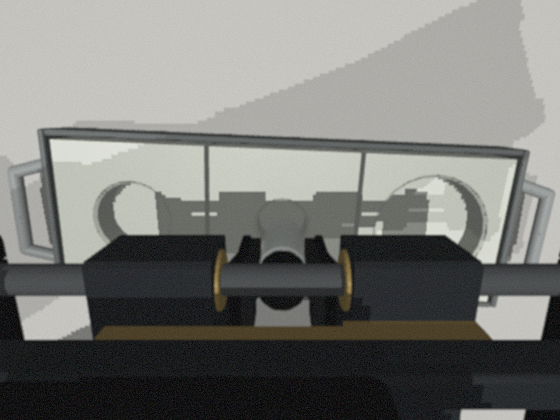

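The vial is upright above the narrow well: its cap is at (283,280) and the well's rear rim shows at (283,210). I lower it slowly.

```bash
python3 -m crank '[{"x":0,"y":-1,"z":5,"ax":0,"ay":0,"az":0,"hand":1},{"x":0,"y":-1,"z":12,"ax":0,"ay":0,"az":0,"hand":1},{"x":0,"y":-1,"z":20,"ax":0,"ay":0,"az":0,"hand":1},{"x":0,"y":-1,"z":27,"ax":0,"ay":0,"az":0,"hand":1},{"x":0,"y":-1,"z":32,"ax":0,"ay":0,"az":0,"hand":1},{"x":0,"y":-1,"z":35,"ax":0,"ay":0,"az":0,"hand":1},{"x":0,"y":-1,"z":37,"ax":0,"ay":0,"az":0,"hand":1},{"x":0,"y":-1,"z":37,"ax":0,"ay":0,"az":0,"hand":1},{"x":0,"y":-1,"z":37,"ax":0,"ay":0,"az":0,"hand":1}]'
```

```text
clock: 9.25
position: [0.4893, 0.2204, 0.0558]
ee_rot: [180.0, -0.0, 90.0]
contact_force: [0.1, -0.3, -0.5]
finger_gap: 0.0217
gripper_force: 11.9
```

```bash
python3 -m crank '[{"x":0,"y":0,"z":0.7,"ax":0,"ay":0,"az":0,"hand":1},{"x":0,"y":0,"z":1,"ax":0,"ay":0,"az":0,"hand":1},{"x":0,"y":0,"z":1,"ax":0,"ay":0,"az":0,"hand":0.72},{"x":0,"y":0,"z":1,"ax":0,"ay":0,"az":0,"hand":0.6},{"x":0,"y":0,"z":1,"ax":0,"ay":0,"az":0,"hand":0.5},{"x":0,"y":0,"z":1,"ax":0,"ay":0,"az":0,"hand":0.45},{"x":0,"y":0,"z":-5,"ax":0,"ay":0,"az":0,"hand":0.45},{"x":0,"y":0,"z":-25,"ax":0,"ay":0,"az":0,"hand":0.45},{"x":0,"y":0,"z":-60,"ax":0,"ay":0,"az":0,"hand":0.45},{"x":0,"y":0,"z":-100,"ax":0,"ay":0,"az":0,"hand":0.4},{"x":0,"y":0,"z":-115,"ax":0,"ay":0,"az":0,"hand":0.4},{"x":0,"y":0,"z":-115,"ax":0,"ay":0,"az":0,"hand":0.4}]'
python3 - <<'E'
from h import *
c=snap("wrist","pics/w3.png"); s=manip.sense(); print(s["position"],s["ee_rot"])
W=cloud(c).reshape(-1,3); q=W[(abs(W[:,2]-.076)<.008)&(np.hypot(W[:,0]-.4895,W[:,1]-.221)<.03)]; print(len(q), cv2.minEnclosingCircle(q[:,:2].astype(np.float32)) if len(q) else 0, q[:,2].max())
E
```

```text
clock: 10.75
position: [0.4896, 0.2206, 0.1714]
ee_rot: [179.9, -0.1, 90.0]
contact_force: [0.1, -0.5, -0.6]
finger_gap: 0.0518
gripper_force: 0.0
[0.48880247 0.22020342 0.17002962] [-1.79976334e+02  5.78527687e-03  9.00091521e+01]
602 ((0.49005648493766785, 0.22011560201644897), 0.01035985630005598) 0.07713708863289395
```

View pics/w3.png

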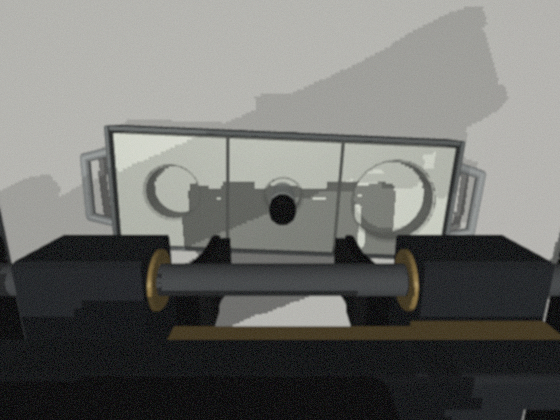

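The vial stands upright in the narrow well (cap at (282,208)). Next is the red-capped bottle.

```bash
python3 -m crank '[{"x":-15,"y":7,"z":0,"ax":0,"ay":0,"az":0,"hand":0.3},{"x":-50,"y":25,"z":0,"ax":0,"ay":0,"az":0,"hand":0.3},{"x":-95,"y":47,"z":0,"ax":0,"ay":0,"az":0,"hand":0.3},{"x":-140,"y":70,"z":0,"ax":0,"ay":0,"az":0,"hand":0.3},{"x":-185,"y":92,"z":10,"ax":0,"ay":0,"az":0,"hand":0.3},{"x":-215,"y":107,"z":25,"ax":0,"ay":0,"az":0,"hand":0.3},{"x":-226,"y":113,"z":38,"ax":0,"ay":0,"az":0,"hand":0.3},{"x":-228,"y":114,"z":42,"ax":0,"ay":0,"az":0,"hand":0.3},{"x":-228,"y":114,"z":42,"ax":0,"ay":0,"az":0,"hand":0.3},{"x":-228,"y":114,"z":42,"ax":0,"ay":0,"az":0,"hand":0.3}]'
python3 - <<'E'
from h import *
c=snap("wrist","pics/w4.png"); s=manip.sense(); print(s["position"],s["ee_rot"])
W=cloud(c).reshape(-1,3); q=W[(abs(W[:,2]-.062)<.008)&(np.hypot(W[:,0]-.603,W[:,1]+.007)<.03)]; print(len(q), cv2.minEnclosingCircle(q[:,:2].astype(np.float32)) if len(q) else 0)
E
```

```text
clock: 12.05
position: [0.6032, -0.0059, 0.1291]
ee_rot: [180.0, -0.1, 90.1]
contact_force: [1.0, -0.6, -0.4]
finger_gap: 0.0611
gripper_force: 0.0
[ 0.60330123 -0.00615115  0.12921052] [ 1.79944206e+02 -5.04880695e-02  9.01304852e+01]
1118 ((0.6041397452354431, -0.006726111751049757), 0.012653671205043793)
```

View pics/w4.png

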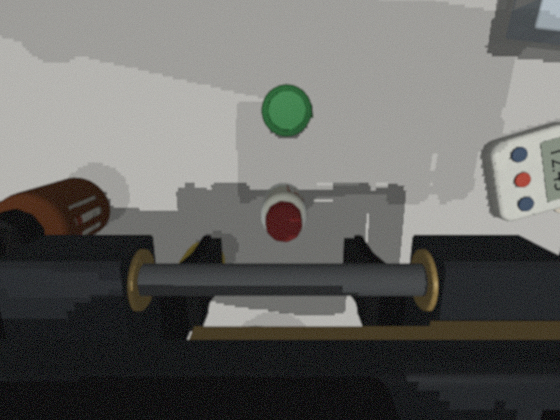

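The red cap is at (284,221), centred between the fingers; green at (287,110) and yellow are clear of them.

```bash
python3 -m crank '[{"x":-1,"y":0,"z":10,"ax":0,"ay":0,"az":0,"hand":0.3},{"x":-1,"y":0,"z":30,"ax":0,"ay":0,"az":0,"hand":0.3},{"x":-1,"y":0,"z":50,"ax":0,"ay":0,"az":0,"hand":0.3},{"x":-1,"y":0,"z":70,"ax":0,"ay":0,"az":0,"hand":0.3},{"x":-1,"y":0,"z":82,"ax":0,"ay":0,"az":0,"hand":0.3},{"x":-1,"y":0,"z":87,"ax":0,"ay":0,"az":0,"hand":0.3},{"x":-1,"y":0,"z":87,"ax":0,"ay":0,"az":0,"hand":0.3},{"x":-1,"y":0,"z":87,"ax":0,"ay":0,"az":0,"hand":0.4}]'
```

```text
clock: 13.1
position: [0.6038, -0.0087, 0.0423]
ee_rot: [179.9, -0.0, 90.0]
contact_force: [0.3, 0.5, 0.1]
finger_gap: 0.0567
gripper_force: 0.0
```

```bash
python3 -m crank '[{"x":0,"y":0,"z":0,"ax":0,"ay":0,"az":0,"hand":0.5},{"x":0,"y":0,"z":0,"ax":0,"ay":0,"az":0,"hand":0.6},{"x":0,"y":0,"z":0,"ax":0,"ay":0,"az":0,"hand":0.8},{"x":0,"y":0,"z":0,"ax":0,"ay":0,"az":0,"hand":1},{"x":0,"y":0,"z":0,"ax":0,"ay":0,"az":0,"hand":1},{"x":0,"y":0,"z":-5,"ax":0,"ay":0,"az":0,"hand":1},{"x":0,"y":0,"z":-15,"ax":0,"ay":0,"az":0,"hand":1},{"x":0,"y":0,"z":-40,"ax":0,"ay":0,"az":0,"hand":1},{"x":0,"y":0,"z":-70,"ax":0,"ay":0,"az":0,"hand":1},{"x":0,"y":0,"z":-100,"ax":0,"ay":0,"az":0,"hand":1},{"x":0,"y":0,"z":-115,"ax":0,"ay":0,"az":0,"hand":1},{"x":0,"y":0,"z":-115,"ax":0,"ay":0,"az":0,"hand":1}]' 12
```

```text
clock: 14.6
position: [0.6038, -0.0087, 0.1577]
ee_rot: [179.9, -0.0, 90.0]
contact_force: [-0.8, -0.0, -0.8]
finger_gap: 0.0336
gripper_force: 12.0
```

```bash
python3 -m crank '[{"x":10,"y":-9,"z":0,"ax":0,"ay":0,"az":0,"hand":1},{"x":30,"y":-27,"z":0,"ax":0,"ay":0,"az":0,"hand":1},{"x":55,"y":-50,"z":0,"ax":0,"ay":0,"az":0,"hand":1},{"x":85,"y":-77,"z":0,"ax":0,"ay":0,"az":0,"hand":1},{"x":115,"y":-104,"z":0,"ax":0,"ay":0,"az":0,"hand":1},{"x":145,"y":-131,"z":0,"ax":0,"ay":0,"az":0,"hand":1},{"x":175,"y":-158,"z":0,"ax":0,"ay":0,"az":0,"hand":1},{"x":205,"y":-185,"z":0,"ax":0,"ay":0,"az":0,"hand":1},{"x":225,"y":-203,"z":0,"ax":0,"ay":0,"az":0,"hand":1},{"x":232,"y":-209,"z":0,"ax":0,"ay":0,"az":0,"hand":1},{"x":232,"y":-209,"z":0,"ax":0,"ay":0,"az":0,"hand":1},{"x":232,"y":-209,"z":0,"ax":0,"ay":0,"az":0,"hand":1}]'
```

```text
clock: 16.1
position: [0.3948, 0.2222, 0.1563]
ee_rot: [180.0, 0.0, 89.9]
contact_force: [0.2, -0.6, -0.2]
finger_gap: 0.0337
gripper_force: 12.0
```

```bash
python3 -m crank '[{"x":1,"y":0,"z":8,"ax":0,"ay":0,"az":0,"hand":1},{"x":1,"y":0,"z":25,"ax":0,"ay":0,"az":0,"hand":1},{"x":1,"y":0,"z":45,"ax":0,"ay":0,"az":0,"hand":1},{"x":1,"y":0,"z":58,"ax":0,"ay":0,"az":0,"hand":1},{"x":1,"y":0,"z":65,"ax":0,"ay":0,"az":0,"hand":1},{"x":1,"y":0,"z":65,"ax":0,"ay":0,"az":0,"hand":1},{"x":1,"y":0,"z":65,"ax":0,"ay":0,"az":0,"hand":1}]'
python3 - <<'E'
from h import *
c=snap("wrist","pics/w5.png"); print(manip.sense()["position"])
E
```

```text
clock: 16.98
position: [0.3946, 0.2246, 0.0921]
ee_rot: [179.9, -0.0, 90.0]
contact_force: [0.3, -0.2, -0.0]
finger_gap: 0.0334
gripper_force: 12.0
[0.39460907 0.22461486 0.09218372]
```

View pics/w5.png

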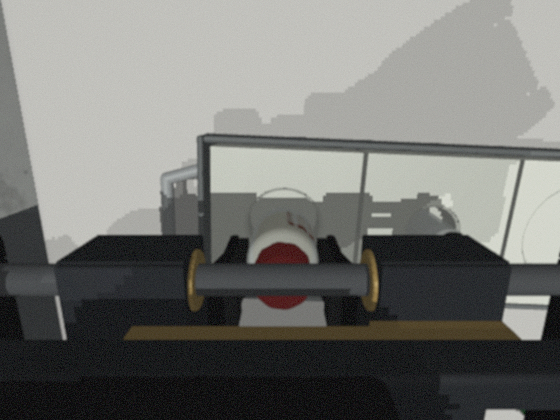

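The bottle is upright (red cap at (283,275)), with the medium well's rim behind it at (285,195) and the two centred. I lower it.

```bash
python3 -m crank '[{"x":-1,"y":0.5,"z":5,"ax":0,"ay":0,"az":0,"hand":1},{"x":-1,"y":0.5,"z":12,"ax":0,"ay":0,"az":0,"hand":1},{"x":-1,"y":0.5,"z":20,"ax":0,"ay":0,"az":0,"hand":1},{"x":-1,"y":0.5,"z":28,"ax":0,"ay":0,"az":0,"hand":1},{"x":-1,"y":0.5,"z":34,"ax":0,"ay":0,"az":0,"hand":1},{"x":-1,"y":0.5,"z":38,"ax":0,"ay":0,"az":0,"hand":1},{"x":-1,"y":0.5,"z":39,"ax":0,"ay":0,"az":0,"hand":1},{"x":-1,"y":0.5,"z":39,"ax":0,"ay":0,"az":0,"hand":1},{"x":-1,"y":0.5,"z":39,"ax":0,"ay":0,"az":0,"hand":1}]'
```

```text
clock: 18.15
position: [0.3948, 0.2234, 0.0528]
ee_rot: [180.0, -0.0, 90.0]
contact_force: [0.6, 0.3, -0.3]
finger_gap: 0.0334
gripper_force: 12.0
```

```bash
python3 -m crank '[{"x":0,"y":0,"z":0.5,"ax":0,"ay":0,"az":0,"hand":1},{"x":0,"y":0,"z":0.8,"ax":0,"ay":0,"az":0,"hand":1},{"x":0,"y":0,"z":0.8,"ax":0,"ay":0,"az":0,"hand":0.58},{"x":0,"y":0,"z":0.8,"ax":0,"ay":0,"az":0,"hand":0.5},{"x":0,"y":0,"z":0.8,"ax":0,"ay":0,"az":0,"hand":0.4},{"x":0,"y":0,"z":0.8,"ax":0,"ay":0,"az":0,"hand":0.35},{"x":0,"y":0,"z":-5,"ax":0,"ay":0,"az":0,"hand":0.35},{"x":0,"y":0,"z":-25,"ax":0,"ay":0,"az":0,"hand":0.35},{"x":0,"y":0,"z":-60,"ax":0,"ay":0,"az":0,"hand":0.3},{"x":0,"y":0,"z":-100,"ax":0,"ay":0,"az":0,"hand":0.2},{"x":0,"y":0,"z":-140,"ax":0,"ay":0,"az":0,"hand":0},{"x":0,"y":0,"z":-140,"ax":0,"ay":0,"az":0,"hand":0}]'
python3 - <<'E'
from h import *
c=snap("wrist","pics/w6.png"); print(manip.sense()["position"])
W=cloud(c).reshape(-1,3); q=W[(abs(W[:,2]-.072)<.008)&(np.hypot(W[:,0]-.395,W[:,1]-.225)<.03)]; print(len(q), cv2.minEnclosingCircle(q[:,:2].astype(np.float32)) if len(q) else 0,q[:,2].max())
E
```

```text
clock: 19.65
position: [0.3966, 0.2245, 0.1963]
ee_rot: [179.7, -0.3, 90.0]
contact_force: [0.3, -0.2, -0.9]
finger_gap: 0.0813
gripper_force: 0.0
[0.39547107 0.22383206 0.19426765]
721 ((0.3949763774871826, 0.22509945929050446), 0.012439357116818428) 0.0730995706814393
```

```bash
python3 -m crank '[{"x":-15,"y":5,"z":0,"ax":0,"ay":0,"az":0,"hand":0},{"x":-60,"y":20,"z":0,"ax":0,"ay":0,"az":0,"hand":0},{"x":-110,"y":37,"z":0,"ax":0,"ay":0,"az":0,"hand":0},{"x":-165,"y":55,"z":0,"ax":0,"ay":0,"az":0,"hand":0},{"x":-220,"y":74,"z":0,"ax":0,"ay":0,"az":0,"hand":0},{"x":-275,"y":92,"z":0,"ax":0,"ay":0,"az":0,"hand":0},{"x":-330,"y":111,"z":0,"ax":0,"ay":0,"az":0,"hand":0},{"x":-385,"y":130,"z":0,"ax":0,"ay":0,"az":0,"hand":0},{"x":-440,"y":148,"z":0,"ax":0,"ay":0,"az":0,"hand":0},{"x":-490,"y":165,"z":0,"ax":0,"ay":0,"az":0,"hand":0},{"x":-515,"y":173,"z":10,"ax":0,"ay":0,"az":0,"hand":0},{"x":-520,"y":175,"z":15,"ax":0,"ay":0,"az":0,"hand":0}]'
python3 - <<'E'
from h import *
c=snap("wrist","pics/w7.png"); print(manip.sense()["position"],manip.sense()["ee_rot"])
W=cloud(c).reshape(-1,3); q=W[(abs(W[:,2]-.113)<.008)&(np.hypot(W[:,0]-.57,W[:,1]+.297)<.035)]; print(len(q), cv2.minEnclosingCircle(q[:,:2].astype(np.float32)) if len(q) else 0,q[:,2].max())
E
```

```text
clock: 21.2
position: [0.5673, -0.2999, 0.1755]
ee_rot: [-179.8, 0.1, 89.7]
contact_force: [-0.6, 0.1, -0.5]
finger_gap: 0.0868
gripper_force: 0.0
[ 0.56759423 -0.29852395  0.17513654] [-1.79757875e+02  9.40623232e-03  8.98182083e+01]
2538 ((0.571500837802887, -0.29729872941970825), 0.018756328150629997) 0.11543257788865927
```

View pics/w7.png

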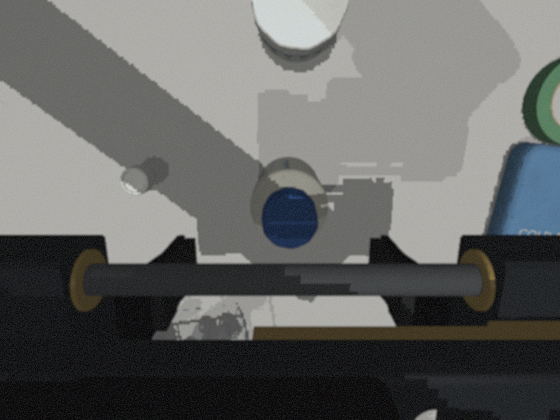

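The blue cap is at (290,217), with clear space on both sides for the fingers.

```bash
python3 -m crank '[{"x":0,"y":3,"z":0,"ax":0,"ay":0,"az":0,"hand":0},{"x":0,"y":3,"z":10,"ax":0,"ay":0,"az":0,"hand":0},{"x":0,"y":3,"z":25,"ax":0,"ay":0,"az":0,"hand":0},{"x":0,"y":3,"z":45,"ax":0,"ay":0,"az":0,"hand":0},{"x":0,"y":3,"z":65,"ax":0,"ay":0,"az":0,"hand":0},{"x":0,"y":3,"z":85,"ax":0,"ay":0,"az":0,"hand":0},{"x":0,"y":3,"z":100,"ax":0,"ay":0,"az":0,"hand":0},{"x":0,"y":3,"z":108,"ax":0,"ay":0,"az":0,"hand":0},{"x":0,"y":3,"z":108,"ax":0,"ay":0,"az":0,"hand":0},{"x":0,"y":3,"z":108,"ax":0,"ay":0,"az":0,"hand":0}]'
```

```text
clock: 22.5
position: [0.5731, -0.2971, 0.0703]
ee_rot: [179.9, 0.0, 90.0]
contact_force: [1.2, 0.0, -0.3]
finger_gap: 0.0872
gripper_force: 0.0
```

```bash
python3 -m crank '[{"x":0,"y":-2,"z":3,"ax":0,"ay":0,"az":0,"hand":0},{"x":0,"y":-2,"z":3,"ax":0,"ay":0,"az":0,"hand":0.15},{"x":0,"y":-2,"z":3,"ax":0,"ay":0,"az":0,"hand":0.25},{"x":0,"y":-2,"z":3,"ax":0,"ay":0,"az":0,"hand":0.35},{"x":0,"y":-2,"z":3,"ax":0,"ay":0,"az":0,"hand":0.6},{"x":0,"y":-2,"z":3,"ax":0,"ay":0,"az":0,"hand":1},{"x":0,"y":-2,"z":3,"ax":0,"ay":0,"az":0,"hand":1},{"x":0,"y":-2,"z":-2,"ax":0,"ay":0,"az":0,"hand":1},{"x":0,"y":-2,"z":-12,"ax":0,"ay":0,"az":0,"hand":1},{"x":0,"y":-2,"z":-30,"ax":0,"ay":0,"az":0,"hand":1},{"x":0,"y":-2,"z":-55,"ax":0,"ay":0,"az":0,"hand":1},{"x":0,"y":-2,"z":-80,"ax":0,"ay":0,"az":0,"hand":1}]' 25
python3 -m crank '[{"x":0,"y":0,"z":-15,"ax":0,"ay":0,"az":0,"hand":1},{"x":0,"y":0,"z":-25,"ax":0,"ay":0,"az":0,"hand":1},{"x":0,"y":0,"z":-30,"ax":0,"ay":0,"az":0,"hand":1},{"x":0,"y":0,"z":-30,"ax":0,"ay":0,"az":0,"hand":1}]'
```

```text
clock: 24.0
position: [0.5707, -0.297, 0.1516]
ee_rot: [179.9, 0.0, 90.0]
contact_force: [0.6, -0.8, -2.8]
finger_gap: 0.0578
gripper_force: 25.0
clock: 24.5
position: [0.5705, -0.2966, 0.1793]
ee_rot: [-180.0, -0.0, 90.0]
contact_force: [0.2, 0.1, -2.7]
finger_gap: 0.0577
gripper_force: 25.0
```

```bash
python3 -m crank '[{"x":8,"y":0,"z":0,"ax":0,"ay":0,"az":0,"hand":1},{"x":24,"y":1,"z":0,"ax":0,"ay":0,"az":0,"hand":1},{"x":45,"y":1,"z":0,"ax":0,"ay":0,"az":0,"hand":1},{"x":75,"y":2,"z":0,"ax":0,"ay":0,"az":0,"hand":1},{"x":105,"y":3,"z":0,"ax":0,"ay":0,"az":0,"hand":1},{"x":135,"y":4,"z":0,"ax":0,"ay":0,"az":0,"hand":1},{"x":165,"y":5,"z":0,"ax":0,"ay":0,"az":0,"hand":1},{"x":195,"y":5,"z":0,"ax":0,"ay":0,"az":0,"hand":1},{"x":220,"y":6,"z":0,"ax":0,"ay":0,"az":0,"hand":1},{"x":240,"y":6,"z":0,"ax":0,"ay":0,"az":0,"hand":1},{"x":250,"y":7,"z":0,"ax":0,"ay":0,"az":0,"hand":1},{"x":256,"y":7,"z":0,"ax":0,"ay":0,"az":0,"hand":1}]'
python3 -m crank '[{"x":8,"y":0,"z":0,"ax":0,"ay":0,"az":0,"hand":1},{"x":24,"y":1,"z":0,"ax":0,"ay":0,"az":0,"hand":1},{"x":45,"y":1,"z":0,"ax":0,"ay":0,"az":0,"hand":1},{"x":75,"y":2,"z":0,"ax":0,"ay":0,"az":0,"hand":1},{"x":105,"y":3,"z":0,"ax":0,"ay":0,"az":0,"hand":1},{"x":135,"y":4,"z":0,"ax":0,"ay":0,"az":0,"hand":1},{"x":165,"y":5,"z":0,"ax":0,"ay":0,"az":0,"hand":1},{"x":195,"y":5,"z":0,"ax":0,"ay":0,"az":0,"hand":1},{"x":220,"y":6,"z":0,"ax":0,"ay":0,"az":0,"hand":1},{"x":240,"y":6,"z":0,"ax":0,"ay":0,"az":0,"hand":1},{"x":252,"y":7,"z":0,"ax":0,"ay":0,"az":0,"hand":1},{"x":257,"y":7,"z":0,"ax":0,"ay":0,"az":0,"hand":1}]'
```

```text
clock: 26.0
position: [0.5776, -0.0399, 0.1795]
ee_rot: [-180.0, -0.0, 90.1]
contact_force: [-0.2, 0.3, -1.8]
finger_gap: 0.0578
gripper_force: 25.0
clock: 27.5
position: [0.5847, 0.2166, 0.1795]
ee_rot: [180.0, 0.0, 90.0]
contact_force: [-0.3, -0.7, -2.9]
finger_gap: 0.0575
gripper_force: 25.0
```

```bash
python3 -m crank '[{"x":0,"y":-0.5,"z":6,"ax":0,"ay":0,"az":0,"hand":1},{"x":0,"y":-0.5,"z":18,"ax":0,"ay":0,"az":0,"hand":1},{"x":0,"y":-0.5,"z":34,"ax":0,"ay":0,"az":0,"hand":1},{"x":0,"y":-0.5,"z":50,"ax":0,"ay":0,"az":0,"hand":1},{"x":0,"y":-0.5,"z":62,"ax":0,"ay":0,"az":0,"hand":1},{"x":0,"y":-0.5,"z":68,"ax":0,"ay":0,"az":0,"hand":1},{"x":0,"y":-0.5,"z":70,"ax":0,"ay":0,"az":0,"hand":1},{"x":0,"y":-0.5,"z":70,"ax":0,"ay":0,"az":0,"hand":1}]'
python3 - <<'E'
from h import *
c=snap("wrist","pics/w8.png"); print(manip.sense()["position"])
E
```

```text
clock: 28.5
position: [0.5844, 0.2164, 0.1099]
ee_rot: [180.0, -0.0, 90.0]
contact_force: [0.5, 1.2, -2.1]
finger_gap: 0.0578
gripper_force: 25.0
[0.58449642 0.21640854 0.11007   ]
```

View pics/w8.png

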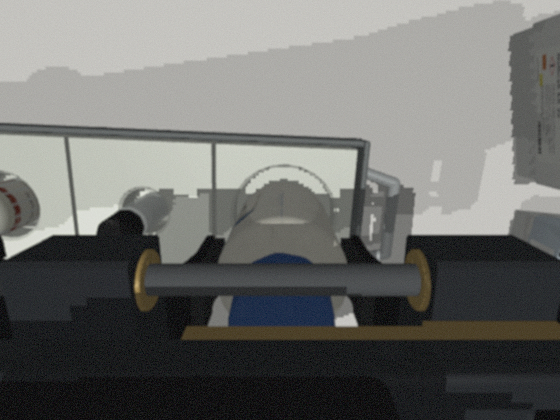

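The bottle body, centred at about column 282, is over the wide well's rim (columns 237–333, centre 285). I lower it.

```bash
python3 -m crank '[{"x":0,"y":0,"z":4,"ax":0,"ay":0,"az":0,"hand":1},{"x":0,"y":0,"z":10,"ax":0,"ay":0,"az":0,"hand":1},{"x":0,"y":0,"z":17,"ax":0,"ay":0,"az":0,"hand":1},{"x":0,"y":0,"z":23,"ax":0,"ay":0,"az":0,"hand":1},{"x":0,"y":0,"z":28,"ax":0,"ay":0,"az":0,"hand":1},{"x":0,"y":0,"z":31,"ax":0,"ay":0,"az":0,"hand":1},{"x":0,"y":0,"z":32,"ax":0,"ay":0,"az":0,"hand":1},{"x":0,"y":0,"z":32,"ax":0,"ay":0,"az":0,"hand":1},{"x":0,"y":0,"z":32,"ax":0,"ay":0,"az":0,"hand":1}]'
```

```text
clock: 29.68
position: [0.5843, 0.2163, 0.0778]
ee_rot: [180.0, -0.0, 90.0]
contact_force: [-0.1, -0.0, -2.1]
finger_gap: 0.0573
gripper_force: 25.0
```

```bash
python3 -m crank '[{"x":0,"y":0,"z":0.5,"ax":0,"ay":0,"az":0,"hand":1},{"x":0,"y":0,"z":1,"ax":0,"ay":0,"az":0,"hand":1},{"x":0,"y":0,"z":1,"ax":0,"ay":0,"az":0,"hand":1}]'
```

```text
clock: 30.05
position: [0.5842, 0.2163, 0.0766]
ee_rot: [180.0, -0.0, 90.0]
contact_force: [-0.2, -0.1, -2.6]
finger_gap: 0.0574
gripper_force: 25.0
```

```bash
python3 -m crank '[{"x":0,"y":0,"z":0.5,"ax":0,"ay":0,"az":0,"hand":1},{"x":0,"y":0,"z":1,"ax":0,"ay":0,"az":0,"hand":1},{"x":0,"y":0,"z":1,"ax":0,"ay":0,"az":0,"hand":1}]'
```

```text
clock: 30.42
position: [0.5843, 0.2163, 0.0766]
ee_rot: [180.0, -0.0, 90.0]
contact_force: [-2.3, 0.3, 5.8]
finger_gap: 0.058
gripper_force: 25.0
```

The force has turned upward, so the bottle is on the well floor. I release it and retreat.

```bash
python3 -m crank '[{"x":0,"y":0,"z":-0.4,"ax":0,"ay":0,"az":0,"hand":1},{"x":0,"y":0,"z":-0.4,"ax":0,"ay":0,"az":0,"hand":0.3},{"x":0,"y":0,"z":-0.4,"ax":0,"ay":0,"az":0,"hand":0.2},{"x":0,"y":0,"z":-0.4,"ax":0,"ay":0,"az":0,"hand":0.1},{"x":0,"y":0,"z":-0.4,"ax":0,"ay":0,"az":0,"hand":0.05},{"x":0,"y":0,"z":-0.4,"ax":0,"ay":0,"az":0,"hand":0.05},{"x":0,"y":0,"z":-5,"ax":0,"ay":0,"az":0,"hand":0.05},{"x":0,"y":0,"z":-25,"ax":0,"ay":0,"az":0,"hand":0.05},{"x":0,"y":0,"z":-60,"ax":0,"ay":0,"az":0,"hand":0.05},{"x":0,"y":0,"z":-100,"ax":0,"ay":0,"az":0,"hand":0.05},{"x":0,"y":0,"z":-140,"ax":0,"ay":0,"az":0,"hand":0.05},{"x":0,"y":0,"z":-150,"ax":0,"ay":0,"az":0,"hand":0.05}]'
python3 -m crank '[{"x":-40,"y":0,"z":0,"ax":0,"ay":0,"az":0,"hand":0},{"x":-80,"y":0,"z":0,"ax":0,"ay":0,"az":0,"hand":0},{"x":-130,"y":0,"z":0,"ax":0,"ay":0,"az":0,"hand":0},{"x":-180,"y":0,"z":0,"ax":0,"ay":0,"az":0,"hand":0},{"x":-220,"y":0,"z":0,"ax":0,"ay":0,"az":0,"hand":0},{"x":-220,"y":0,"z":0,"ax":0,"ay":0,"az":0,"hand":0},{"x":-220,"y":0,"z":0,"ax":0,"ay":0,"az":0,"hand":0}]'
python3 - <<'E'
from h import *
c=snap("top","pics/t9.png"); W=cloud(c).reshape(-1,3); snap("scene","pics/s9.png")
for n,x,y,h in(("tall",.584,.2165,.124),("vial",.4895,.221,.076),("red",.395,.225,.072),("amber",.435,-.011,.089),("jar",.578,-.1535,.066),("pot",.437,-.285,.031)):
    q=W[(abs(W[:,2]-h)<.006)&(np.hypot(W[:,0]-x,W[:,1]-y)<.04)]; print(n,len(q), cv2.minEnclosingCircle(q[:,:2].astype(np.float32)) if len(q) else 0,q[:,2].mean() if len(q) else 0)
E
```

```text
clock: 31.92
position: [0.586, 0.2165, 0.2304]
ee_rot: [179.6, -0.2, 90.0]
contact_force: [0.4, 0.5, 0.3]
finger_gap: 0.0829
gripper_force: 0.0
clock: 32.8
position: [0.584, -0.0028, 0.2255]
ee_rot: [-180.0, -0.1, 90.0]
contact_force: [0.2, -0.4, -0.2]
finger_gap: 0.0868
gripper_force: 0.0
tall 296 ((0.5840677618980408, 0.2152586430311203), 0.019021570682525635) 0.12277855361112829
vial 85 ((0.48946505784988403, 0.21972021460533142), 0.010226432234048843) 0.0746137372317831
red 132 ((0.3947180211544037, 0.22517342865467072), 0.012362430803477764) 0.07072013729723481
amber 0 0 0
jar 832 ((0.578110933303833, -0.1537497341632843), 0.03404465317726135) 0.06482437331696524
pot 119 ((0.437393456697464, -0.28523972630500793), 0.012747629545629025) 0.029558611862680734
```

View pics/s9.png

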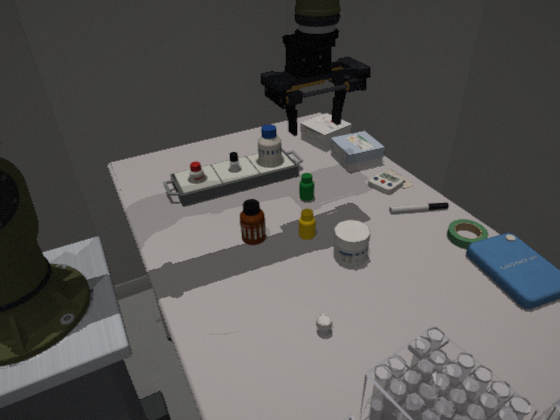

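The tall bottle (269,145), vial (234,163) and red-capped bottle (196,173) all stand upright in their wells. The amber bottle (253,222), jar (351,240) and pot (324,324) stand where they were. The top camera missed the amber bottle because the arm hid it; the scene view shows it.

```bash
python3 -c "
from workcell import manip
print(manip.sign_off())"
```

```text
the job is handed in; nothing more can be done
None
```

The job is handed in, but the hand-in returned no verdict: all three bottles stand upright on the bottom of their wells, and the amber bottle, jar and pot stand where they were (the amber bottle checked only in the picture, as the arm hid it from the top camera).

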